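# Reassemble the vacuum pot and hold its bayonet lid at the vent position

## Robot

A 6-joint arm with a two-finger parallel gripper is mounted at the origin on the work surface. World frame = base frame: x ahead of the robot, y to its left, z up, the work surface at z = 0. Lengths are in m, angles in rad, forces in N, time in s.
With the tool pointing down it reaches from about 0.2 to 0.875 m from the base axis. Payload 3.4 kg.
Tool frame: the origin (TCP) lies midway between the tips of the shut fingers; the grasp point (between the pads) lies 19 mm behind it; z points along the fingers, y is the line along which they close (so a half turn about z gives the same grasp; the last joint's range is limited). The gripper opens to 94 mm and grips with 3 to 60 N. Pads are 16 mm wide; open, the fingers measure 119 mm over their backs; the gripper's body (75 mm by 177 mm) begins 78 mm behind the grasp point.
Start: joints at [1.075, 0.276, 1.505, -0, 1.361, -0.121], TCP at [0.211, 0.535, 0.205] pointing down, gripper open.
Joint ranges: [-2.89, 2.89], [-0.75, 2.08], [0.22, 2.7], [-1.18, 4.32], [0.11, 2.71], [-2.7, 2.7]. Speed limits (rad/s): [2.57, 2.57, 3.14, 3.14, 3.14, 3.14].

## Interface

Orientations are given as a rotation vector (axis times angle).
In Python, from bench import bot, optics, order gives the robot as it stands.
- The arm moves only by the tool apply_moves, never from a script. Its arguments are lists of equal length, an entry for each row: "delta_pos": the shift along the tool's x, y, z in cm, a list of three; "delta_rot": the turn, a rotation vector about the tool's x, y, z in rad, a list of three. A call has 1 to 12 rows; each row shifts and turns the commanded pose from where the row before left it, along the tool's axes as they then stand; what a row does not reach is not made up. A row lasts 1/12 s, in which the tool goes at most 41.7 mm and 7.16 degrees, less where a joint would pass 70% of its speed; a pose out of reach is approached as far as the arm can. A call is refused whole if a number of a shift passes 4.17 or a number of a turn 0.125, either way. A call with a gripper value outside its range is refused whole. "claw" is the opening, from 0 (shut) to 1 (fully open), set as the call begins (left out, the last holds). The fingers move at their own pace and stop on an object; the grip force is fixed at half the most. Time passes only in rows, so rows that do not move let the fingers close. It gives the time, the measured TCP pose, the force, the opening and the grip force at its end, in the units of the state.
- bot.get_state(): the state, without advancing time (a new reading comes with each control period).
- optics.camera(name): name is "scene" or "top" or "wrist"; returns a dict with "img" (384x512x3 uint8, blue, green, red), "depth" (384x512 float32, m along the optical axis (not along the pixel's ray), 0 where there is no reading), "fovy" (degrees; the focal length in pixels is half the picture's height over the tangent of half this angle, whatever the lens; pixels are square), "cx", "cy" (the principal point, pixels), "extrinsics" (4x4, takes a point from camera to world coordinates). Camera axes: x right, y up, looking along -z (the intrinsics and any distortion apply to the point x, -y, -z); pixel columns grow to the right and rows downward; lengths in m; the calibration is good to about 2 mm. A picture is of the moment at which its call begins.
- order.sign_off(): hands the job in; it is judged then, once.
The state is a dict: "time": time; "joint_positions": joint angles; "dq": joint speeds; "tau": joint torques, N m; "tool_pos": TCP position; "orientation": TCP orientation; "force": force on the tool from outside, world axes, zero at the start; "ft_torque": the same for the moment, N m; "gripper_width": opening from 0.0 (shut) to 1.0 (fully open); "gripper_force": force on a finger pad.
Only numpy, scipy, OpenCV 4.12 (cv2) and the standard library are available. Lean on these libraries where they do the work, as an engineer would, in place of code of your own. Each camera call takes 0.05 s, during which the arm holds its last target. There are 200 camera calls.

## Task

Reassemble the vacuum pot on the bench: lower in the filter cartridge, stem up, then the spacer on top of it, and then the bayonet lid, with its two lugs going down through the two gaps in the pot's rim. Then turn the lid clockwise (seen from above) only halfway to its lock, 45 degrees, so that the pot's pointer stands at the wide middle mark, never as far as the click, and finish while still gripping the lid and holding it there against its return spring, without letting go. Set the parts down rather than dropping them, and do not disturb the other things on the bench.

Things in the scene. Friction and masses are not known exactly. Their poses are not given: they have to be found in the camera images.
- pot: Vacuum pot fixed to the bench: grey round housing with a bare metal rim, 92 mm tall, 108 mm across, foot 124 mm across. Origin: centre of its underside; z up. Bore 70 mm diameter, floor 8 mm above the origin, ledge at 76 mm, above it the bayonet rim (see pot_rim). The two lug gaps lie on its own +x and -x sides. Pointer and marks are on its +y side, a short brass hose tail on its -y side.
- pot_rim (a point): Centre of the rim's top face, 92 mm above the pot's origin, same axes. The rim is 5.5 mm thick (underside 86.5 mm up) with a 74 mm hole and two lug gaps, 16 mm wide, reaching to the rim's outside, on +x and -x. The lugs have 2.5 mm of height to spare under it.
- vent_mark (a point): The wide (8 mm) dark mark on the rim's top, on the pot's +y side, 50 mm from the axis: vent, halfway. Narrow marks 45 degrees before it (towards -x: entry) and after it (towards +x: locked). The pointer, a 6 mm wide steel finger with its tip 65 mm from the axis, sticks out just under the rim, turns with the drive ring and starts at the entry mark.
- ring (a joint): Angle of the pot's drive ring and pointer, rad: 0 = entry (start), grows clockwise from above, 0.785 = vent, halfway; the lock clicks at about 1.25, stop at 1.57. The lid's lugs drop into its two 14 mm slots (3 mm play each side of a lug, so the ring lags the lid by about 0.07 rad). A spring turns it back towards 0: 0.04 N m at 0, 0.10 N m at halfway.
- cartridge: Filter cartridge: ribbed steel disc, 62 mm diameter, 30 mm tall (lower edge bevelled 4 mm), with an upright central square stem on top, 12 x 12 mm (flats facing its x and y), 26 mm tall, to grip; 56 mm in all, about 0.16 kg. Origin: centre of its underside. Seated, its origin is 8 mm above the pot's.
- spacer: Spacer: smooth aluminium cup upside down, 62 mm diameter, 34 mm tall, closed on top, open below (44 mm bore, 30 mm deep, goes over the cartridge's stem), with a central square stem on top, 12 x 12 mm (flats facing its x, y), 26 mm tall, to grip; 60 mm in all, about 0.12 kg. Origin: centre of its lower rim. Seated, its origin is 38 mm and its stem's end 98 mm above the pot's origin.
- lid: Bayonet lid, aluminium, 58 mm tall, 0.2 kg, upright. Origin: centre of its underside. Hollow plug, 68 mm diameter, bore 54 mm, 26 mm deep; two lugs (level round pins, 8 mm thick) at its foot on its +x and -x, tips 43 mm from the axis; flange 88 mm across, 26 to 32 mm up; grip bar 32 to 58 mm up, 56 mm long along x (above the lugs), 12 mm thick. Seated, its origin is 76 mm above the pot's.
- block: Bystander: cork sanding block, 50 x 80 x 30 mm, origin at the centre of its underside. Leave it.
- nut: Bystander: steel collet nut, 42 mm ring, 20 mm tall, origin at the centre of its underside. Leave it.
- wrench: Bystander: steel wrench lying flat, along its x. Leave it.
- driver: Bystander: screwdriver lying along its x. Leave it.
- oil: Bystander: white bottle, 56 mm across, 100 mm tall, origin at the centre of its underside. Leave it.
- offcut: Bystander: wooden offcut, 160 x 50 x 18 mm, origin at the centre of its underside. Leave it.
- pod: Bystander: black suction pod with a rubber pad, 90 x 70 x 38 mm, origin at the centre of its underside. Leave it.
Not all that is in view belongs to the job. Leave any orange or pink look-alike of the pot alone.

How it is judged:
By the outcome, as a careful person would: the job done as asked, in the order asked, and still so for the second after the job is handed in, while the arm keeps its last pose, push and grip.
It also fails if it takes over 72 s, if anything falls off the work surface, if the arm or the gripper's body presses on something with over 40 N, if the wrist force passes 120 N, or if a joint passes its speed limit or range.

## Working session

There is one attempt and no reset: what is moved stays moved. The work goes in short steps, Python scripts to look and compute and a tool call to move; the robot and the scene stay as the last step left them, time stands still between calls to the robot, and variables do not carry over. Pictures are saved under pics/ and viewed, at most 11 in all, crops included, and the job is handed in when it is done.

Besides the shell and the picture viewer there is one more tool, called after "Call:" as a command line: name --argument value ..., lists and objects as JSON in quotes. apply_moves: Moves the arm, as the interface text tells. Its arguments: {"type":"object","properties":{"delta_pos":{"type":"array","items":{"type":"array","items":{"type":"number"}}},"delta_rot":{"type":"array","items":{"type":"array","items":{"type":"number"}}},"claw":{"type":"number"}},"required":["delta_pos","delta_rot"]}

```bash
ls; mkdir -p pics
cat > h.py <<'E'
import numpy as np, cv2
from bench import bot, optics, order
from scipy.spatial.transform import Rotation as R
def cam(n):
    c=optics.camera(n); c['f']=192/np.tan(np.radians(c['fovy'])/2); return c
def cloud(c):
    v,u=np.mgrid[:384,:512]; d=c['depth']
    p=np.stack([(u-c['cx'])/c['f']*d,-(v-c['cy'])/c['f']*d,-d],-1)
    E=c['extrinsics']; return p@E[:3,:3].T+E[:3,3]
E
python3 - <<'E'
from h import *
for n in ['scene','top']:
    c=cam(n); cv2.imwrite(f'pics/{n}0.png',cv2.resize(c['img'],None,fx=1.5,fy=1.5)); np.savez(f'{n}0.npz',**c)
    print(n,c['fovy'],c['cx'],c['cy'],c['extrinsics'],[k for k in c])
print(bot.get_state())
E
```

```text
pics
scene 43.7353705139933 258.6106953706047 196.62771157994933 [[ 0.83173946 -0.46658876  0.30083949  0.89865285]
 [ 0.55497316  0.68450362 -0.47271513 -0.5154572 ]
 [ 0.01463784  0.56013367  0.82827291  1.09943702]
 [ 0.          0.          0.          1.        ]] ['img', 'depth', 'fovy', 'cx', 'cy', 'extrinsics', 'f']
top 42.384974331268744 267.1207825431816 192.95899679189475 [[ 0.01386543  0.99544969 -0.09427442  0.38373836]
 [-0.99990085  0.01357189 -0.00375419  0.02536787]
 [-0.00245763  0.09431713  0.99553917  1.53965203]
 [ 0.          0.          0.          1.        ]] ['img', 'depth', 'fovy', 'cx', 'cy', 'extrinsics', 'f']
{'time': 0.1, 'joint_positions': array([ 1.07503423e+00,  2.76513797e-01,  1.50596296e+00,  1.39077472e-06,
        1.36072503e+00, -1.21026420e-01]), 'dq': array([-0.00013233, -0.00135318, -0.00484823,  0.00093265, -0.00104499,
        0.00063054]), 'tau': array([ 3.04327717e-03, -4.05454481e+01, -2.37779278e+01,  7.04024057e-02,
        2.98546872e-02, -6.26727410e-05]), 'tool_pos': array([0.21024431, 0.53464713, 0.20471886]), 'orientation': array([-5.85104358e-01, -3.08612617e+00,  2.40736126e-03]), 'force': array([-0.84328775,  0.54120045,  0.21278328]), 'ft_torque': array([ 0.00112024, -0.01317344, -0.00785189]), 'gripper_force': 0.0, 'gripper_width': 1.0040268411363324}
```

View pics/top0.png

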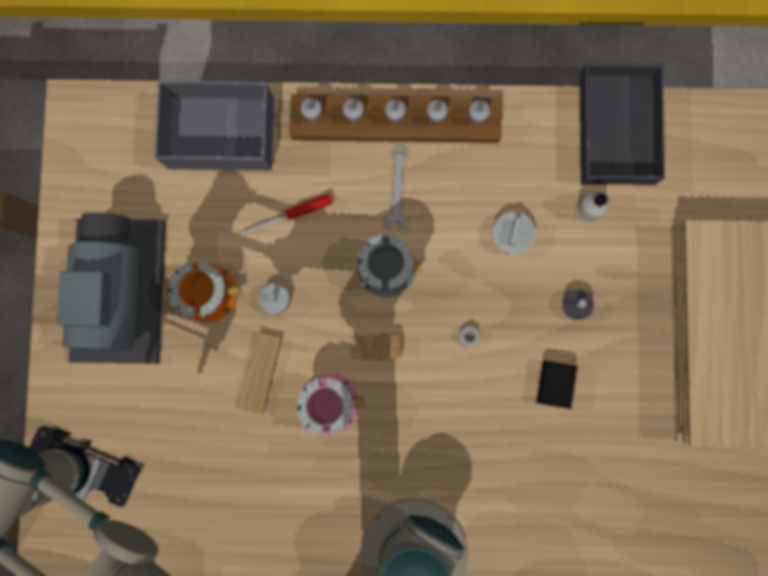

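View pics/scene0.png

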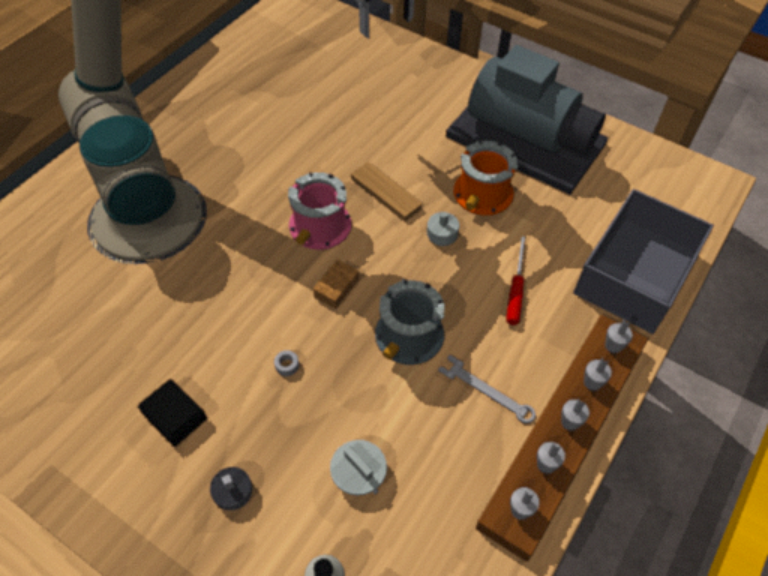

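The top view (1.5x pixels) shows three pots: grey (385,265), orange (202,290) and pink (327,403). Only the grey one fits the description. The lid is at (514,232). The dark disc at (578,303) and the light disc at (274,297), each with a stem, should be the cartridge and the spacer. The hose tail of the grey pot points right (-y world).

Run:
```python
from h import *
c=dict(np.load('top0.npz')); P=cloud(c)
im=c['img']; tiles=[]
for n,(u,v),r in [('pot',(385,265),.06),('lid',(514,232),.042),('dark',(578,303),.029),('light',(274,297),.029),('nut',(469,335),.02)]:
    u/=1.5;v/=1.5;u=int(u);v=int(v)
    s=(slice(v-26,v+26),slice(u-26,u+26)); 
    if n!='nut': tiles.append(cv2.resize(im[s],(380,290) and (290,290),interpolation=cv2.INTER_CUBIC))
    p=P[s].reshape(-1,3); z=p[:,2]
    print(n,'zmax',np.percentile(z[z<.3],99.5).round(4), 'table',np.median(z[z<.015]).round(4),np.histogram(z,bins=np.arange(0,.11,.01))[0])
    for lo,hi in [(.08,.1),(.05,.066),(.022,.042)]:
        q=p[(z>lo)&(z<hi)]
        if len(q)>3: 
            x,y=q[:,0],q[:,1]; print('  ',lo,len(q),'mean',q.mean(0).round(4),'mid',((x.min()+x.max())/2).round(4),((y.min()+y.max())/2).round(4),'ext',np.ptp(x).round(3),np.ptp(y).round(3),'z',np.median(q[:,2]).round(4))
cv2.imwrite('pics/tiles.png',np.vstack([np.hstack(tiles[:2]),np.hstack(tiles[2:])]))
```

```text
pot zmax 0.0996 table 0.0023 [1169  193   13   42   28   14   11   90  157  400]
   0.08 557 mean [0.5771 0.0616 0.092 ] mid 0.5771 0.0614 ext 0.108 0.106 z 0.0924
   0.05 21 mean [0.6011 0.0666 0.0572] mid 0.5968 0.0625 ext 0.031 0.067 z 0.0573
   0.022 63 mean [0.5811 0.0306 0.0348] mid 0.5707 0.0428 ext 0.084 0.108 z 0.0368
lid zmax 0.0619 table 0.001 [1247   20   92  441   15   55   24    0    0    0]
   0.05 78 mean [ 0.6475 -0.1988  0.0579] mid 0.6487 -0.199 ext 0.056 0.022 z 0.0576
   0.022 542 mean [ 0.6482 -0.1986  0.0331] mid 0.6487 -0.1992 ext 0.086 0.084 z 0.0333
dark zmax 0.0541 table 0.0015 [1552   36  219   83    4   17    3    0    0    0]
   0.05 20 mean [ 0.5027 -0.332   0.0569] mid 0.503 -0.3329 ext 0.015 0.012 z 0.0574
   0.022 290 mean [ 0.5028 -0.3316  0.0282] mid 0.5027 -0.3325 ext 0.059 0.062 z 0.0279
light zmax 0.0574 table 0.0006 [1303   36   59  260   30    8   11    0    0    0]
   0.05 18 mean [0.5064 0.2885 0.0596] mid 0.5069 0.2888 ext 0.01 0.013 z 0.0607
   0.022 328 mean [0.5078 0.294  0.0343] mid 0.5059 0.3147 ext 0.058 0.114 z 0.0348
nut zmax 0.0241 table 0.0012 [1644   57   61    0    0    0    0    0    0    0]
   0.022 33 mean [ 0.4361 -0.1113  0.0242] mid 0.437 -0.1105 ext 0.037 0.037 z 0.0238
```

View pics/tiles.png

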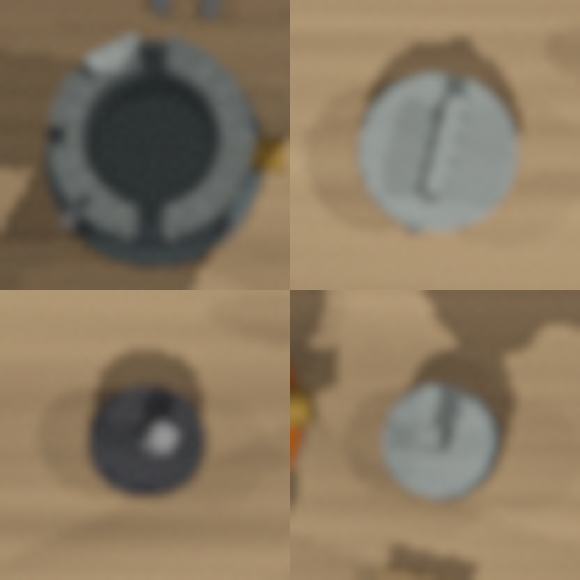

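Zoomed in, the dark disc is 28 mm high with its stem top at about 57 mm, so it is the cartridge at (0.503,-0.332). The light one is about 34 mm and 60 mm, so it is the spacer at (0.507,0.289). The grey pot is at (0.577,0.061) with its gaps at the top and bottom of the picture and its wide mark on the left. I'll go over the pot and look with the wrist camera.

Call:
apply_moves --delta_pos '[[-2.8,-1.7,-0.7],[-2.8,-1.7,-0.7],[-2.8,-1.7,-0.7],[-2.8,-1.7,-0.7],[-2.8,-1.7,-0.7],[-2.8,-1.7,-0.7],[-2.8,-1.7,-0.7],[-2.8,-1.7,-0.7],[-2.8,-1.7,-0.7],[-2.8,-1.7,-0.7],[-2.8,-1.7,-0.7],[-2.8,-1.7,-0.7]]' --delta_rot '[[0,0,0],[0,0,0],[0,0,0],[0,0,0],[0,0,0],[0,0,0],[0,0,0],[0,0,0],[0,0,0],[0,0,0],[0,0,0],[0,0,0]]'

```text
time: 1.1
tool_pos: [0.4489, 0.2207, 0.2895]
orientation: [-0.585, -3.086, 0.0]
force: [0.5, 0.5, -0.3]
gripper_width: 0.996
gripper_force: 0.0
```

Call:
apply_moves --delta_pos '[[-2.8,-1.7,-0.7],[-2.8,-1.7,-0.7],[-2.8,-1.7,-0.7],[-2.8,-1.7,-0.7],[-2.8,-1.7,-0.7],[-2.8,-1.7,-0.7],[0,0,0],[0,0,0]]' --delta_rot '[[0,0,0],[0,0,0],[0,0,0],[0,0,0],[0,0,0],[0,0,0],[0,0,0],[0,0,0]]'

```text
time: 1.77
tool_pos: [0.5682, 0.0646, 0.3306]
orientation: [-0.589, -3.084, -0.0]
force: [-0.5, 0.5, -0.9]
gripper_width: 1.0
gripper_force: 0.0
```

```bash
cat >> h.py <<'E'
def go(x,y,z,yaw=None):
    "tool-axes shift in cm to a world point (then the turn about tool z, to tool-x yaw in deg)"
    s=bot.get_state(); M=R.from_rotvec(s['orientation']).as_matrix()
    print('t',round(s['time'],2),'tcp',s['tool_pos'].round(4),'yaw',np.degrees(np.arctan2(M[1,0],M[0,0])).round(2),'tilt',M[:2,2].round(4),'q6',round(s['joint_positions'][5],3),'F',np.round(s['force'],1),'g',round(s['gripper_width'],3),round(s['gripper_force'],1))
    print('shift cm',(M.T@(np.array([x,y,z])-s['tool_pos'])*100).round(2))
    if yaw is not None:
        d=-(yaw-np.degrees(np.arctan2(M[1,0],M[0,0]))); d=(d+90)%180-90; print('turn rz',np.radians(d).round(4))
E
python3 - <<'E'
from h import *
c=cam('wrist'); np.savez('wpot.npz',**c); cv2.imwrite('pics/wpot.png',cv2.resize(c['img'],None,fx=1.5,fy=1.5))
go(.503,-.332,.25); print(c['fovy'],c['extrinsics'].round(3))
E
```

```text
t 1.82 tcp [0.5672 0.0657 0.3307] yaw 158.46 tilt [-0.0019  0.0008] q6 -1.202 F [ 0.5  0.6 -0.2] g 1.0 0.0
shift cm [ -8.65 -39.35   8.05]
68.74354723314147 [[ 0.37  -0.902 -0.223  0.503]
 [ 0.929  0.359  0.089  0.091]
 [-0.001 -0.24   0.971  0.51 ]
 [ 0.     0.     0.     1.   ]]
```

View pics/wpot.png

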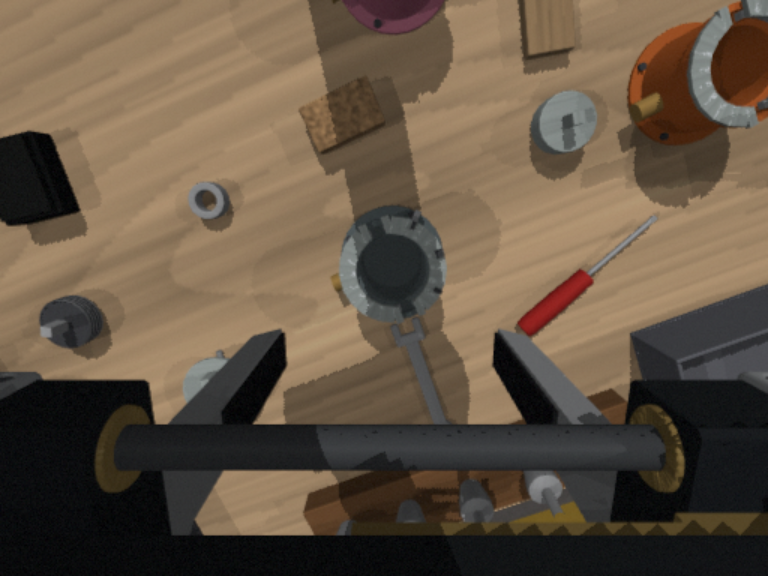

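The wrist view shows the grey pot at (393,262) with gaps at about (385,222) and (408,310) and its marks to the right. The spacer is at (565,122), the cartridge at (72,322) and the lid partly behind the finger at (212,380). Next the cartridge.

Call:
apply_moves --delta_pos '[[-0.7,-3.3,0.7],[-0.7,-3.3,0.7],[-0.7,-3.3,0.7],[-0.7,-3.3,0.7],[-0.7,-3.3,0.7],[-0.7,-3.3,0.7],[-0.7,-3.3,0.7],[-0.7,-3.3,0.7],[-0.7,-3.3,0.7],[-0.7,-3.3,0.7],[-0.7,-3.3,0.7],[-0.7,-3.3,0.7]]' --delta_rot '[[0,0,0],[0,0,0],[0,0,0],[0,0,0],[0,0,0],[0,0,0],[0,0,0],[0,0,0],[0,0,0],[0,0,0],[0,0,0],[0,0,0]]'

```text
time: 2.82
tool_pos: [0.5002, -0.3327, 0.2471]
orientation: [-0.582, -3.087, -0.002]
force: [0.3, -0.8, -0.3]
gripper_width: 1.004
gripper_force: 0.0
```

```bash
cat >> h.py <<'E'
def part(P,x,y,lo,hi,r):
    m=(P[...,2]>lo)&(P[...,2]<hi)&(np.hypot(P[...,0]-x,P[...,1]-y)<r)
    q=P[m]; rect=cv2.minAreaRect((q[:,:2]*1000).astype(np.float32)); c,rad=cv2.minEnclosingCircle((q[:,:2]*1000).astype(np.float32))
    print(len(q),'mean',q.mean(0).round(4),'rect',np.round(rect[0],1),np.round(rect[1],1),round(rect[2],1),'circ',np.round(c,1),round(rad,1)); return q
E
python3 - <<'E'
from h import *
from scipy.optimize import least_squares
c=cam('wrist'); np.savez('wcart.npz',**c)
P=cloud(c)
part(P,.503,-.332,.05,.064,.03); part(P,.503,-.332,.022,.036,.045)
u=c['img']; cv2.imwrite('pics/wcart.png',cv2.resize(u,None,fx=1.5,fy=1.5))
go(.503,-.332,.13)
# pot
c=dict(np.load('wpot.npz')); P=cloud(c)
q=part(P,.577,.062,.085,.1,.062)
s=part(P,.507,.289,.052,.066,.03); part(P,.507,.289,.025,.042,.045)
a=np.degrees(np.arctan2(q[:,1]-.0614,q[:,0]-.577)); r=np.hypot(q[:,1]-.0614,q[:,0]-.577)
h=np.histogram(a[(r>.04)&(r<.053)],bins=np.arange(-180,181,6)); print(h[0])
pix=np.argwhere((np.hypot(P[...,0]-.577,P[...,1]-.062)<.07)); (v0,u0),(v1,u1)=pix.min(0),pix.max(0)
a=cv2.resize(c['img'][v0:v1,u0:u1],(560,560),interpolation=cv2.INTER_CUBIC)
print(u0,u1,v0,v1); cv2.imwrite('pics/potcrop.png',a)
E
```

```text
85 mean [ 0.5037 -0.3296  0.056 ] rect [ 504.1 -329.9] [11.9 12.1] 59.6 circ [ 504.  -329.6] 7.6
1331 mean [ 0.5034 -0.3296  0.0263] rect [ 504.  -329.7] [61.1 61.4] 39.1 circ [ 504.2 -329.9] 31.2
t 2.87 tcp [ 0.4986 -0.3394  0.2449] yaw 158.41 tilt [-0.0038 -0.0038] q6 -1.903 F [ 0.6 -4.2 -0.4] g 1.002 0.0
shift cm [-0.17  0.91 11.48]
2027 mean [0.5764 0.065  0.092 ] rect [577.5  64.6] [107.8 107.7] 47.1 circ [577.6  65.4] 55.8
92 mean [0.5072 0.2912 0.0589] rect [507.2 291.9] [13.1 12. ] 81.8 circ [507.5 292.2] 8.5
1198 mean [0.5069 0.2897 0.0338] rect [507.6 291.6] [60.8 60.8] 78.2 circ [507.2 292.2] 31.3
[14 28 31 27 24 28 25 24 23 23 24 26 23 23 20 25 21 22 23 23 23 22 25 24
 24 27 24 24 26 11 11 13 18 28 26 26 26 28 28 29 28 30 26 27 29 28 28 29
 25 30 28 28 30 31 29 31 27 22 15 14]
0 511 133 383
```

View pics/wcart.png

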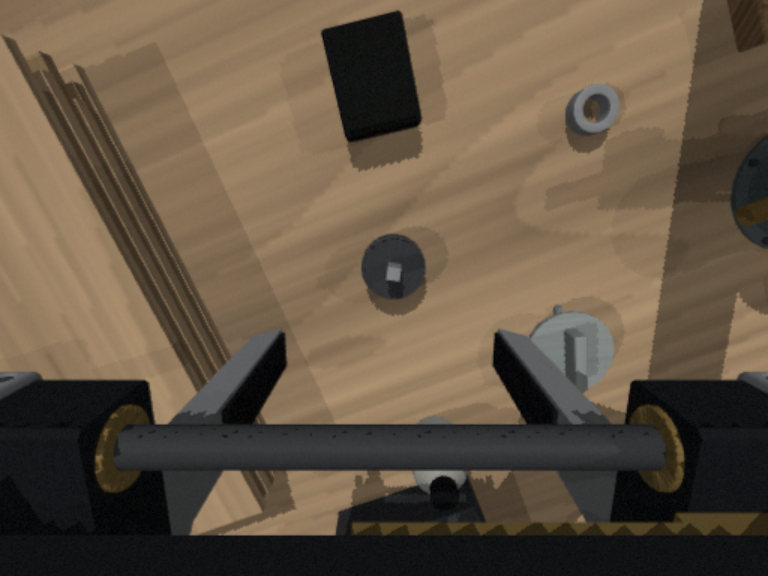

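The cartridge is at (393,268) in the picture. Its stem measures 11.9 x 12.1 mm, centred at (0.504,-0.330), with its flats about 9° off the tool. I'll turn and descend.

Call:
apply_moves --delta_pos '[[-0.2,1.1,0],[0,0,2.4],[0,0,2.4],[0,0,2.4],[0,0,2.4],[0,0,2.4],[0,0,0],[0,0,0]]' --delta_rot '[[0,0,0],[0,0,0.08],[0,0,0.075],[0,0,0],[0,0,0],[0,0,0],[0,0,0],[0,0,0]]' --claw 0.5

```text
time: 3.53
tool_pos: [0.5064, -0.3212, 0.1269]
orientation: [-0.819, -3.03, -0.003]
force: [-0.6, -0.8, 0.4]
gripper_width: 0.508
gripper_force: 0.0
```

Run:
```python
from h import *
c=cam('wrist'); P=cloud(c)
q=part(P,.504,-.330,.05,.064,.03); part(P,.503,-.332,.022,.036,.045)
go(.504,-.330,.033,149.6)
```

```text
181 mean [ 0.5035 -0.3293  0.0558] rect [ 503.9 -329.6] [11.3 12.2] 59.6 circ [ 504.  -329.5] 8.1
2549 mean [ 0.5031 -0.3291  0.0263] rect [ 504.1 -329.8] [61.9 61.8] 53.7 circ [ 504.4 -330.1] 31.5
t 3.58 tcp [ 0.5074 -0.3224  0.1283] yaw 149.74 tilt [0.0007 0.0002] q6 -1.725 F [ 0.6 -0.2 -0.2] g 0.503 0.0
shift cm [-0.09 -0.83  9.53]
turn rz 0.0025
```

Call:
apply_moves --delta_pos '[[-0.1,-0.8,0],[0,0,2.0],[0,0,2.0],[0,0,2.0],[0,0,2.0],[0,0,1.4],[0,0,0],[0,0,0]]' --delta_rot '[[0,0,0],[0,0,0],[0,0,0],[0,0,0],[0,0,0],[0,0,0],[0,0,0],[0,0,0]]'

```text
time: 4.25
tool_pos: [0.5039, -0.332, 0.0344]
orientation: [0.822, 3.031, -0.001]
force: [0.4, 0.6, 0.1]
gripper_width: 0.501
gripper_force: 0.0
```

Call:
apply_moves --delta_pos '[[0,0,0],[0,0,0],[0,0,0],[0,0,0],[0,0,0],[0,0,0]]' --delta_rot '[[0,0,0],[0,0,0],[0,0,0],[0,0,0],[0,0,0],[0,0,0]]' --claw 0.0

```text
time: 4.75
tool_pos: [0.5038, -0.3312, 0.0338]
orientation: [0.823, 3.031, 0.001]
force: [1.1, 0.6, 3.0]
gripper_width: 0.126
gripper_force: 30.0
```

Call:
apply_moves --delta_pos '[[0,0,-2.0],[0,0,-3.5],[0,0,-3.5],[0,0,-3.5],[0,0,-3.5],[0,0,0]]' --delta_rot '[[0,0,0],[0,0,0],[0,0,0],[0,0,0],[0,0,0],[0,0,0]]'

```text
time: 5.25
tool_pos: [0.5066, -0.334, 0.201]
orientation: [0.819, 3.02, -0.009]
force: [1.5, -0.6, -1.4]
gripper_width: 0.128
gripper_force: 30.0
```

Call:
apply_moves --delta_pos '[[0.6,1.6,0],[1.2,3.3,0],[1.2,3.3,0],[1.2,3.3,0],[1.2,3.3,0],[1.2,3.3,0],[1.2,3.3,0],[1.2,3.3,0],[1.2,3.3,0],[1.2,3.3,0],[1.2,3.3,0],[1.1,3.0,0]]' --delta_rot '[[0,0,0],[0,0,0],[0,0,0],[0,0,0],[0,0,0],[0,0,0],[0,0,0],[0,0,0],[0,0,0],[0,0,0],[0,0,0],[0,0,0]]'

```text
time: 6.25
tool_pos: [0.5733, 0.0654, 0.1913]
orientation: [-0.82, -3.028, 0.0]
force: [0.5, -0.1, -2.6]
gripper_width: 0.127
gripper_force: 30.0
```

Call:
apply_moves --delta_pos '[[0,0,0],[0,0,0],[0,0,0]]' --delta_rot '[[0,0,0],[0,0,0],[0,0,0]]'

```text
time: 6.5
tool_pos: [0.5738, 0.0625, 0.1919]
orientation: [-0.82, -3.029, 0.002]
force: [-0.4, 0.0, -1.8]
gripper_width: 0.122
gripper_force: 30.0
```

Run:
```python
from h import *
c=cam('wrist'); np.savez('wpot2.npz',**c); P=cloud(c)
cv2.imwrite('pics/wpot2.png',cv2.resize(c['img'],None,fx=1.5,fy=1.5))
part(P,.577,.063,.086,.097,.062)
part(P,.577,.063,.14,.23,.06)
go(.577,.064,.15)
```

```text
2743 mean [0.56   0.0793 0.0922] rect [566.5  72.6] [109.   81.6] 52.8 circ [576.1  65.7] 55.1
5136 mean [0.5655 0.0676 0.1923] rect [572.2  62.9] [59.9 61.8] 3.7 circ [573.5  62.8] 31.3
t 6.55 tcp [0.5741 0.0618 0.1923] yaw 149.63 tilt [-0.0026 -0.0006] q6 -1.053 F [-0.7  0.6 -2. ] g 0.126 30.0
shift cm [-0.15  0.34  4.22]
```

View pics/wpot2.png

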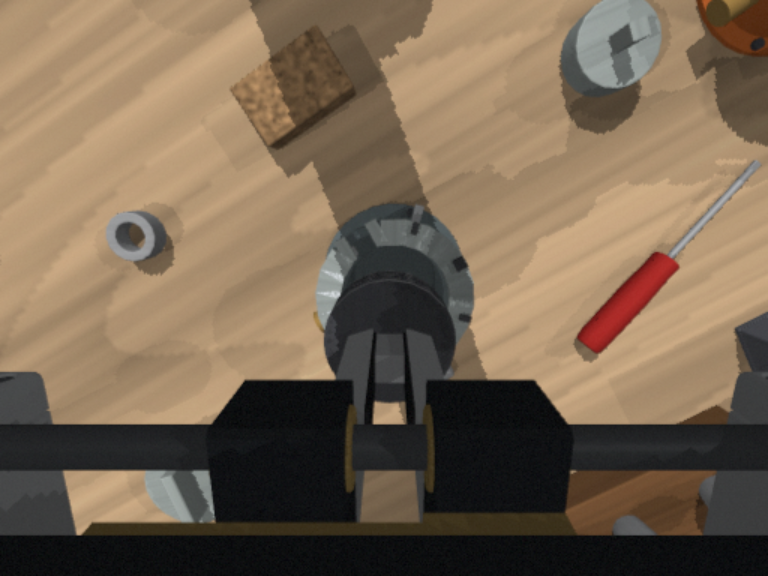

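The held cartridge hangs at (390,335) over the pot. The wide mark is at about (460,264), the lock mark at (464,318), and the pointer at the entry mark at (417,218). Next I'll fit the rim and its orientation.

Run:
```python
from h import *
from scipy.optimize import least_squares
def ray(c,u,v,z):
    d=c['extrinsics'][:3,:3]@np.array([(u-c['cx'])/c['f'],-(v-c['cy'])/c['f'],-1]); o=c['extrinsics'][:3,3]
    return o+d*(z-o[2])/d[2]
for n in ['wpot','wpot2']:
    c=dict(np.load(n+'.npz')); P=cloud(c)
    m=(abs(P[...,2]-.0923)<.004)&(np.hypot(P[...,0]-.577,P[...,1]-.064)<.06)
    q=P[m][:,:2]; a=np.arctan2(q[:,1]-.064,q[:,0]-.577); r=np.hypot(q[:,1]-.064,q[:,0]-.577)
    e=[]
    for k in np.arange(-np.pi,np.pi,.1):
        s=(a>=k)&(a<k+.1)
        if s.sum()>12 and np.percentile(r[s],98)>.049: i=np.where(s)[0]; j=i[np.argsort(r[i])[-3:]]; e+=list(q[j])
    e=np.array(e); f=least_squares(lambda p:np.hypot(e[:,0]-p[0],e[:,1]-p[1])-p[2],[.577,.064,.054],loss='soft_l1',f_scale=.001).x
    print(n,len(e),f.round(4), 'bias z',P[m][:,2].mean())
    if n=='wpot2':
        for nm,u,v,z in [('vent',460,264,.092),('lock',464,318,.092),('entryptr',417,218,.085)]:
            p=ray(c,u/1.5,v/1.5,z); d=p[:2]-f[:2]; print(nm,p.round(4),np.hypot(*d).round(4),np.degrees(np.arctan2(d[1],d[0])).round(1))
    # gap directions
    a=np.degrees(np.arctan2(P[...,1]-f[1],P[...,0]-f[0])); r=np.hypot(P[...,1]-f[1],P[...,0]-f[0])
    g=(r>.041)&(r<.051)&(P[...,2]<.085)&(P[...,2]>.05)
    for lo in (0,180):
        t=(a[g]-lo+180)%360-180; t=t[abs(t)<30]; print('gap',lo,len(t),t.mean() if len(t) else None)
c=dict(np.load('wpot.npz')); cv2.imwrite('pics/potcrop.png',cv2.resize(c['img'][130:225,215:310],(570,570),interpolation=cv2.INTER_CUBIC))
```

```text
wpot 171 [0.5775 0.0645 0.0537] bias z 0.0922368758260155
gap 0 51 -1.6486402276464178
gap 180 38 0.35765907176264244
wpot2 114 [0.5772 0.0645 0.0539] bias z 0.09233766776614591
vent [0.5788 0.1146 0.092 ] 0.0501 88.2
lock [0.6136 0.0992 0.092 ] 0.0503 43.6
entryptr [0.5383 0.1048 0.085 ] 0.056 134.0
gap 0 0 None
gap 180 79 1.7750600233012377
```

View pics/potcrop.png

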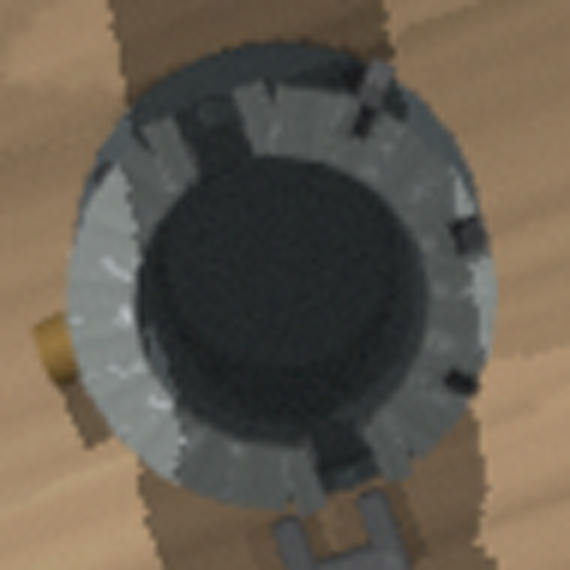

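The crop shows the gaps at (215,130) and (345,455), the pointer at the entry mark at (372,100), the vent mark at (468,233) and the lock mark at (460,382). The rim centre is (0.5773,0.0645) and the yaw about -1.4°. Lowering the cartridge.

Call:
apply_moves --delta_pos '[[-0.24,0.34,0],[0,0,2.5],[0,0,2.5],[0,0,2.5],[0,0,2.5],[0,0,2.0],[0,0,1.5],[0,0,0.5],[0,0,0.3],[0,0,0.2],[0,0,0.2]]' --delta_rot '[[0,0,0],[0,0,0],[0,0,0],[0,0,0],[0,0,0],[0,0,0],[0,0,0],[0,0,0],[0,0,0],[0,0,0],[0,0,0]]'

```text
time: 7.47
tool_pos: [0.5801, 0.0637, 0.0474]
orientation: [0.823, 3.03, 0.001]
force: [-0.3, -0.3, -1.3]
gripper_width: 0.13
gripper_force: 30.0
```

Call:
apply_moves --delta_pos '[[0,0,0.1],[0,0,0.1],[0,0,0.0]]' --delta_rot '[[0,0,0],[0,0,0],[0,0,0]]'

```text
time: 7.72
tool_pos: [0.5793, 0.0641, 0.045]
orientation: [0.822, 3.031, 0.001]
force: [-0.6, -0.7, -1.8]
gripper_width: 0.123
gripper_force: 30.0
```

Call:
apply_moves --delta_pos '[[0,0,0.1],[0,0,0.1],[0,0,0.1],[0,0,0.0]]' --delta_rot '[[0,0,0],[0,0,0],[0,0,0],[0,0,0]]'

```text
time: 8.05
tool_pos: [0.5791, 0.0642, 0.0418]
orientation: [0.822, 3.032, 0.0]
force: [-0.9, -0.4, 0.7]
gripper_width: 0.124
gripper_force: 30.0
```

Call:
apply_moves --delta_pos '[[0,0,0],[0,0,0],[0,0,0],[0,0,-1.0],[0,0,-3.0],[0,0,-3.0],[0,0,-3.0],[0,0,-3.0],[0,0,0]]' --delta_rot '[[0,0,0],[0,0,0],[0,0,0],[0,0,0],[0,0,0],[0,0,0],[0,0,0],[0,0,0],[0,0,0]]' --claw 0.3

```text
time: 8.8
tool_pos: [0.5831, 0.0641, 0.1788]
orientation: [0.819, 3.02, 0.005]
force: [0.7, 0.4, 0.3]
gripper_width: 0.295
gripper_force: 0.0
```

Call:
apply_moves --delta_pos '[[2.2,2.0,0],[2.2,2.0,0],[2.2,2.0,0],[2.2,2.0,0],[2.2,2.0,0],[2.2,2.0,0],[2.2,2.0,0],[2.2,2.0,0],[0,0,0],[0,0,0],[0,0,0],[0,0,0]]' --delta_rot '[[0,0,0],[0,0,0],[0,0,0],[0,0,0],[0,0,0],[0,0,0],[0,0,0],[0,0,0],[0,0,-0.12],[0,0,-0.12],[0,0,-0.12],[0,0,0]]' --claw 0.5

```text
time: 9.8
tool_pos: [0.5077, 0.2914, 0.1715]
orientation: [-0.262, -3.131, 0.0]
force: [-0.2, -0.0, 0.4]
gripper_width: 0.503
gripper_force: 0.0
```

Run:
```python
from h import *
c=cam('wrist'); np.savez('wsp.npz',**c); P=cloud(c)
part(P,.507,.2915,.05,.066,.03); part(P,.507,.2915,.025,.042,.045)
go(.507,.2915,.038,171.8)
# cartridge seat check in this or top view
t=cam('top'); Q=cloud(t); q=Q[(np.hypot(Q[...,0]-.577,Q[...,1]-.063)<.033)]; print('in pot z',np.percentile(q[:,2],[5,50,90,98]).round(4))
```

```text
141 mean [0.5059 0.2926 0.0593] rect [506.9 292.5] [10.9 12.5] 80.7 circ [506.8 292.5] 8.1
2027 mean [0.5052 0.2926 0.034 ] rect [506.5 292.5] [60.6 60.7] 76.1 circ [506.7 292.5] 31.0
t 9.85 tcp [0.5077 0.2912 0.1715] yaw 170.15 tilt [-0.0001  0.0001] q6 -0.997 F [-0.6 -0.1  0.1] g 0.497 0.0
shift cm [8.000e-02 1.000e-02 1.335e+01]
turn rz -0.0288
in pot z [0.0274 0.035  0.0411 0.067 ]
```

Call:
apply_moves --delta_pos '[[0.1,0.1,0],[0,0,2.5],[0,0,2.5],[0,0,2.5],[0,0,2.5],[0,0,2.0],[0,0,1.35],[0,0,0],[0,0,0]]' --delta_rot '[[0,0,0],[0,0,0],[0,0,0],[0,0,0],[0,0,0],[0,0,0],[0,0,0],[0,0,0],[0,0,0]]'

```text
time: 10.65
tool_pos: [0.507, 0.292, 0.0377]
orientation: [-0.269, -3.129, 0.001]
force: [0.0, 1.0, 0.1]
gripper_width: 0.502
gripper_force: 0.0
```

Call:
apply_moves --delta_pos '[[0,0,0],[0,0,0],[0,0,0],[0,0,0],[0,0,0],[0,0,0]]' --delta_rot '[[0,0,0],[0,0,0],[0,0,0],[0,0,0],[0,0,0],[0,0,0]]' --claw 0.0

```text
time: 11.15
tool_pos: [0.5073, 0.2923, 0.0383]
orientation: [0.266, 3.13, 0.0]
force: [0.6, -0.2, 0.6]
gripper_width: 0.125
gripper_force: 30.0
```

Call:
apply_moves --delta_pos '[[0,0,-1.5],[0,0,-3.5],[0,0,-3.5],[0,0,-3.5],[0,0,-3.5],[0,0,0]]' --delta_rot '[[0,0,0],[0,0,0],[0,0,0],[0,0,0],[0,0,0],[0,0,0]]'

```text
time: 11.65
tool_pos: [0.511, 0.294, 0.2005]
orientation: [0.265, 3.118, 0.01]
force: [1.0, 1.3, -0.6]
gripper_width: 0.123
gripper_force: 30.0
```

Call:
apply_moves --delta_pos '[[-0.8,-1.5,0],[-1.4,-2.8,0],[-1.4,-2.8,0],[-1.4,-2.8,0],[-1.4,-2.8,0],[-1.4,-2.8,0],[-1.4,-2.8,0],[-1.2,-2.2,0],[-0.4,-0.75,0],[0,0,0],[0,0,0],[0,0,0]]' --delta_rot '[[0,0,0],[0,0,0],[0,0,0],[0,0,0],[0,0,0],[0,0,0],[0,0,0],[0,0,0],[0,0,0],[0,0,0],[0,0,0],[0,0,0]]'

```text
time: 12.65
tool_pos: [0.577, 0.0659, 0.1926]
orientation: [-0.265, -3.129, -0.002]
force: [-0.3, 0.6, -0.8]
gripper_width: 0.125
gripper_force: 30.0
```

Run:
```python
from h import *
c=cam('wrist'); P=cloud(c)
part(P,.577,.064,.15,.22,.05); part(P,.577,.063,.086,.097,.062)
go(.5773,.0645,.076)
```

```text
4798 mean [0.5665 0.0681 0.1922] rect [574.8  66.1] [58.8 61. ] 25.7 circ [576.2  66.4] 30.9
2761 mean [0.5559 0.0674 0.0921] rect [563.8  66.2] [108.   82.5] 82.7 circ [576.3  64.6] 54.8
t 12.7 tcp [0.577  0.0661 0.1928] yaw 170.35 tilt [-0.0007  0.0009] q6 -1.409 F [-0.5  0.8 -0.5] g 0.124 30.0
shift cm [-0.06 -0.16 11.68]
```

Call:
apply_moves --delta_pos '[[-0.14,-0.17,0],[0,0,2.0],[0,0,2.0],[0,0,2.0],[0,0,1.5],[0,0,1.5],[0,0,1.0],[0,0,0.6],[0,0,0.3],[0,0,0.2],[0,0,0.1],[0,0,0]]' --delta_rot '[[0,0,0],[0,0,0],[0,0,0],[0,0,0],[0,0,0],[0,0,0],[0,0,0],[0,0,0],[0,0,0],[0,0,0],[0,0,0],[0,0,0]]'

```text
time: 13.7
tool_pos: [0.5793, 0.0627, 0.0815]
orientation: [0.266, 3.129, 0.0]
force: [-0.8, 0.3, -1.2]
gripper_width: 0.127
gripper_force: 30.0
```

Call:
apply_moves --delta_pos '[[0,0,0.1],[0,0,0.1],[0,0,0.1],[0,0,0]]' --delta_rot '[[0,0,0],[0,0,0],[0,0,0],[0,0,0]]'

```text
time: 14.03
tool_pos: [0.5788, 0.0626, 0.078]
orientation: [0.267, 3.13, 0.0]
force: [-0.8, -0.0, -1.8]
gripper_width: 0.125
gripper_force: 30.0
```

Call:
apply_moves --delta_pos '[[0,0,0.1],[0,0,0.1],[0,0,0]]' --delta_rot '[[0,0,0],[0,0,0],[0,0,0]]'

```text
time: 14.28
tool_pos: [0.579, 0.0626, 0.0763]
orientation: [0.266, 3.13, 0.0]
force: [-0.3, -0.2, 1.1]
gripper_width: 0.125
gripper_force: 30.0
```

Call:
apply_moves --delta_pos '[[0,0,0],[0,0,0],[0,0,0],[0,0,-1.0],[0,0,-3.0],[0,0,-3.0],[0,0,-3.0],[0,0,-2.0],[0,0,0]]' --delta_rot '[[0,0,0],[0,0,0],[0,0,0],[0,0,0],[0,0,0],[0,0,0],[0,0,0],[0,0,0],[0,0,0]]' --claw 0.3

```text
time: 15.03
tool_pos: [0.582, 0.0627, 0.2018]
orientation: [0.265, 3.12, 0.001]
force: [0.9, 0.3, 1.3]
gripper_width: 0.303
gripper_force: 0.0
```

Call:
apply_moves --delta_pos '[[-1.25,-2.7,0],[-1.25,-2.7,0],[-1.25,-2.7,0],[-1.25,-2.7,0],[-1.25,-2.7,0],[-1.25,-2.7,0],[-1.25,-2.7,0],[-1.25,-2.7,0],[-1.25,-2.7,0],[0,0,0],[0,0,0],[0,0,0]]' --delta_rot '[[0,0,0],[0,0,0],[0,0,0],[0,0,0],[0,0,0],[0,0,0],[0,0,0],[0,0,0],[0,0,0],[0,0,0],[0,0,0],[0,0,0]]' --claw 0.5

```text
time: 16.03
tool_pos: [0.6479, -0.1952, 0.195]
orientation: [-0.267, -3.128, -0.002]
force: [-1.0, 0.6, -0.3]
gripper_width: 0.497
gripper_force: 0.0
```

Run:
```python
from h import *
c=cam('wrist'); np.savez('wlid.npz',**c); P=cloud(c)
part(P,.6485,-.199,.05,.066,.045); part(P,.6485,-.199,.025,.042,.055)
cv2.imwrite('pics/wlid.png',cv2.resize(c['img'],None,fx=1.5,fy=1.5))
go(.6485,-.199,.036,167)
t=cam('top'); Q=cloud(t); q=Q[(np.hypot(Q[...,0]-.577,Q[...,1]-.063)<.03)]; print('in pot z',np.percentile(q[:,2],[5,50,90,98]).round(4)); part(Q,.577,.063,.094,.106,.03)
```

```text
493 mean [ 0.6482 -0.196   0.0578] rect [ 649.3 -196.3] [11.9 55.7] 76.0 circ [ 649.3 -196.3] 28.1
3287 mean [ 0.6475 -0.1959  0.0321] rect [ 649.4 -196.1] [86.4 86.5] 79.6 circ [ 649.4 -196.3] 43.9
t 16.08 tcp [ 0.648  -0.1947  0.1954] yaw 170.3 tilt [-0.0014  0.0014] q6 -1.797 F [ 0.3 -0.6 -0.3] g 0.501 0.0
shift cm [-0.15 -0.43 15.94]
turn rz 0.0576
in pot z [0.0477 0.0729 0.078  0.0984]
14 mean [0.578  0.0605 0.0986] rect [578.7  59.9] [12.   8.9] 0.6 circ [578.8  61.3] 6.6
```

View pics/wlid.png

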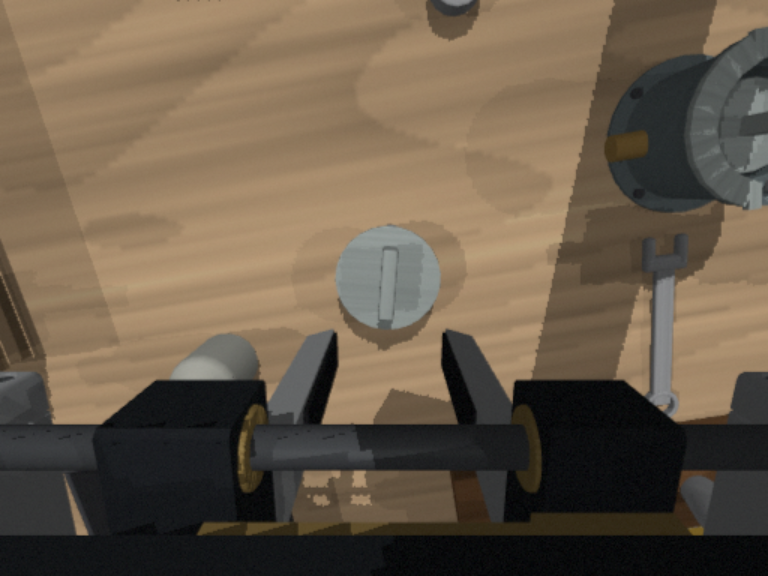

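The lid is at (388,277) with its bar clear of everything. The bar measures 55.7 x 11.9 mm, centred at (0.6493,-0.1963), along yaw 166°.

Call:
apply_moves --delta_pos '[[-0.18,-0.15,0],[0,0,2.5],[0,0,3.0],[0,0,3.0],[0,0,3.0],[0,0,2.5],[0,0,1.5],[0,0,0.45],[0,0,0],[0,0,0]]' --delta_rot '[[0,0,0.075],[0,0,0],[0,0,0],[0,0,0],[0,0,0],[0,0,0],[0,0,0],[0,0,0],[0,0,0],[0,0,0]]'

```text
time: 16.97
tool_pos: [0.6508, -0.1971, 0.0375]
orientation: [0.382, 3.117, -0.0]
force: [-0.1, 0.1, 0.6]
gripper_width: 0.5
gripper_force: 0.0
```

Call:
apply_moves --delta_pos '[[0,0,0],[0,0,0],[0,0,0],[0,0,0],[0,0,0],[0,0,0]]' --delta_rot '[[0,0,0],[0,0,0],[0,0,0],[0,0,0],[0,0,0],[0,0,0]]' --claw 0.0

```text
time: 17.47
tool_pos: [0.6503, -0.1976, 0.0368]
orientation: [0.384, 3.117, 0.0]
force: [0.5, -1.1, 0.9]
gripper_width: 0.126
gripper_force: 30.0
```

Call:
apply_moves --delta_pos '[[0,0,-1.5],[0,0,-3.5],[0,0,-3.5],[0,0,-3.5],[0,0,-3.0],[0,0,-1.3],[0,0,0]]' --delta_rot '[[0,0,0],[0,0,0],[0,0,0],[0,0,0],[0,0,0],[0,0,0],[0,0,0]]'

```text
time: 18.05
tool_pos: [0.6521, -0.1985, 0.2038]
orientation: [0.383, 3.111, -0.003]
force: [0.7, -0.1, -1.7]
gripper_width: 0.121
gripper_force: 30.0
```

Call:
apply_moves --delta_pos '[[0.7,1.2,0],[1.5,2.6,0],[1.5,2.6,0],[1.5,2.6,0],[1.5,2.6,0],[1.5,2.6,0],[1.5,2.6,0],[1.5,2.6,0],[1.3,2.4,0],[0.9,1.85,0],[0,0,0],[0,0,0]]' --delta_rot '[[0,0,0],[0,0,0],[0,0,0],[0,0,0],[0,0,0],[0,0,0],[0,0,0],[0,0,0],[0,0,0],[0,0,0],[0,0,-0.11],[0,0,-0.11]]'

```text
time: 19.05
tool_pos: [0.5744, 0.0667, 0.1967]
orientation: [-0.026, -3.136, -0.001]
force: [-0.4, -0.1, -1.4]
gripper_width: 0.126
gripper_force: 30.0
```

Call:
apply_moves --delta_pos '[[0,0,0],[0,0,0],[0,0,0]]' --delta_rot '[[0,0,0],[0,0,0],[0,0,0]]'

```text
time: 19.3
tool_pos: [0.5764, 0.0645, 0.198]
orientation: [-0.043, -3.138, -0.0]
force: [0.8, -0.6, -1.8]
gripper_width: 0.127
gripper_force: 30.0
```

Run:
```python
from h import *
c=cam('wrist'); np.savez('wpot3.npz',**c); P=cloud(c); z=P[...,2]
m=(np.hypot(P[...,0]-.577,P[...,1]-.064)<.06)&(z>.13)
print(np.histogram(z[m],bins=np.arange(.13,.26,.01)))
part(P,.577,.064,.18,.2,.06); part(P,.577,.063,.086,.097,.062)
cv2.imwrite('pics/wpot3.png',cv2.resize(c['img'],None,fx=1.5,fy=1.5))
go(.5773,.0645,.113,178.6)
```

```text
(array([   0,    0,    0,   34,    5,   10, 6650,  211, 1738,  473,  379,
        459]), array([0.13, 0.14, 0.15, 0.16, 0.17, 0.18, 0.19, 0.2 , 0.21, 0.22, 0.23,
       0.24, 0.25]))
6660 mean [0.5603 0.0654 0.1934] rect [572.4  66.4] [86.1 81.7] 52.5 circ [574.6  65.1] 43.9
1565 mean [0.5416 0.0651 0.0919] rect [546.8  64.8] [106.6  46.7] 89.7 circ [569.4  64.7] 53.3
t 19.35 tcp [0.5767 0.0643 0.1984] yaw 178.46 tilt [-0.0021  0.0003] q6 -1.553 F [-0.2  0.4 -2.6] g 0.123 30.0
shift cm [-0.08  0.02  8.54]
turn rz -0.0025
```

View pics/wpot3.png

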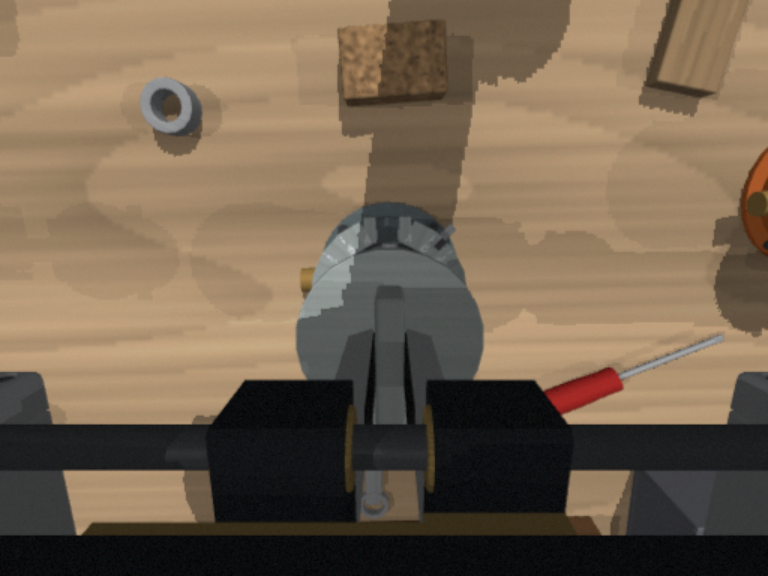

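The lid is over the pot, with its bar at (390,300) in line with the rear gap at (390,232). I'll lower it in stages.

Call:
apply_moves --delta_pos '[[-0.22,-0.07,0],[0,0,1.5],[0,0,2.0],[0,0,1.5],[0,0,1.0],[0,0,0.5],[0,0,0.1],[0,0,0],[0,0,0]]' --delta_rot '[[0,0,0],[0,0,0],[0,0,0],[0,0,0],[0,0,0],[0,0,0],[0,0,0],[0,0,0],[0,0,0]]'

```text
time: 20.1
tool_pos: [0.5804, 0.0635, 0.1343]
orientation: [0.039, 3.14, 0.0]
force: [0.5, -0.9, -1.6]
gripper_width: 0.124
gripper_force: 30.0
```

Run:
```python
from h import *
c=cam('wrist'); np.savez('wpot4.npz',**c); P=cloud(c); z=P[...,2]
part(P,.577,.064,.12,.134,.06); part(P,.577,.063,.086,.097,.062)
go(.5773,.0645,.113,178.6)
```

```text
6640 mean [0.5644 0.0644 0.1296] rect [576.5  65.2] [85.8 81.7] 52.1 circ [579.3  64. ] 44.1
2782 mean [0.545  0.0665 0.092 ] rect [556.6  65.1] [108.7  67.4] 87.4 circ [576.1  64.6] 54.8
t 20.15 tcp [0.5804 0.0635 0.1345] yaw 178.57 tilt [0.002  0.0001] q6 -1.556 F [ 0.3 -0.3 -1.8] g 0.126 30.0
shift cm [0.32 0.09 2.15]
turn rz -0.0005
```

Call:
apply_moves --delta_pos '[[0.18,0.03,0],[0,0,0.3],[0,0,0.3],[0,0,0.3],[0,0,0.2],[0,0,0.2],[0,0,0.1],[0,0,0.1],[0,0,0.1],[0,0,0]]' --delta_rot '[[0,0,0],[0,0,0],[0,0,0],[0,0,0],[0,0,0],[0,0,0],[0,0,0],[0,0,0],[0,0,0],[0,0,0]]'

```text
time: 20.98
tool_pos: [0.5778, 0.0639, 0.1173]
orientation: [-0.039, -3.141, -0.0]
force: [-0.7, -0.4, -2.3]
gripper_width: 0.125
gripper_force: 30.0
```

Free so far: the lid's underside is at about 80 mm, so the lugs are through the gaps.

Call:
apply_moves --delta_pos '[[0,0,0.1],[0,0,0.1],[0,0,0.1],[0,0,0.1],[0,0,0]]' --delta_rot '[[0,0,0],[0,0,0],[0,0,0],[0,0,0],[0,0,0]]'

```text
time: 21.4
tool_pos: [0.5777, 0.0639, 0.1132]
orientation: [-0.039, -3.141, -0.0]
force: [0.1, 0.4, -1.5]
gripper_width: 0.128
gripper_force: 30.0
```

Call:
apply_moves --delta_pos '[[0,0,0.06],[0,0,0.06],[0,0,0]]' --delta_rot '[[0,0,0],[0,0,0],[0,0,0]]'

```text
time: 21.65
tool_pos: [0.5779, 0.0639, 0.1127]
orientation: [0.039, 3.141, 0.0]
force: [-0.1, -0.2, 0.7]
gripper_width: 0.128
gripper_force: 30.0
```

Call:
apply_moves --delta_pos '[[0,0,0],[0,0,0],[0,0,0],[0,0,0],[0,0,0],[0,0,0],[0,0,0],[0,0,0],[0,0,0],[0,0,0],[0,0,0],[0,0,0]]' --delta_rot '[[0,0,0.06],[0,0,0.07],[0,0,0.08],[0,0,0.08],[0,0,0.08],[0,0,0.08],[0,0,0.08],[0,0,0.08],[0,0,0.08],[0,0,0.06],[0,0,0],[0,0,0]]'

```text
time: 22.65
tool_pos: [0.578, 0.0638, 0.1127]
orientation: [1.184, 2.909, 0.0]
force: [-0.2, -0.7, 2.6]
gripper_width: 0.121
gripper_force: 30.0
```

Run:
```python
from h import *
go(.5773,.0645,.113,180-1.4-49)
print(bot.get_state()['ft_torque'])
w=cam('wrist'); np.savez('wend.npz',**w); cv2.imwrite('pics/wend.png',cv2.resize(w['img'],None,fx=1.5,fy=1.5))
P=cloud(w); part(P,.577,.064,.138-.006-.03,.111,.05)
# points outside rim just under it: pointer
a=np.degrees(np.arctan2(P[...,1]-.0645,P[...,0]-.5773)); r=np.hypot(P[...,1]-.0645,P[...,0]-.5773)
m=(r>.0555)&(r<.067)&(P[...,2]>.07)&(P[...,2]<.092); print(m.sum(), np.c_[a[m],r[m]*1000,P[m][:,2]*1000].round(0)[::4])
```

```text
t 22.65 tcp [0.578  0.0638 0.1127] yaw 135.7 tilt [ 0.0006 -0.0002] q6 -0.807 F [-0.2 -0.7  2.6] g 0.121 30.0
shift cm [ 0.1   0.   -0.03]
turn rz 0.1064
[-0.2176355   0.19597398 -0.00918068]
6645 mean [0.5664 0.0752 0.108 ] rect [574.4  65.9] [85.7 82.1] 82.7 circ [576.9  64.9] 43.8
117 [[97. 65. 81.]
 [96. 65. 84.]
 [96. 64. 83.]
 [98. 62. 84.]
 [95. 64. 83.]
 [98. 60. 81.]
 [96. 62. 83.]
 [94. 64. 83.]
 [97. 60. 82.]
 [95. 62. 84.]
 [93. 64. 82.]
 [97. 59. 83.]
 [95. 61. 82.]
 [93. 63. 83.]
 [97. 58. 83.]
 [95. 60. 82.]
 [93. 62. 84.]
 [97. 57. 83.]
 [95. 59. 84.]
 [93. 61. 81.]
 [97. 57. 83.]
 [95. 59. 82.]
 [92. 61. 82.]
 [95. 57. 82.]
 [93. 59. 81.]
 [95. 56. 82.]
 [93. 58. 82.]
 [94. 56. 82.]
 [92. 58. 81.]
 [92. 56. 83.]]
```

View pics/wend.png

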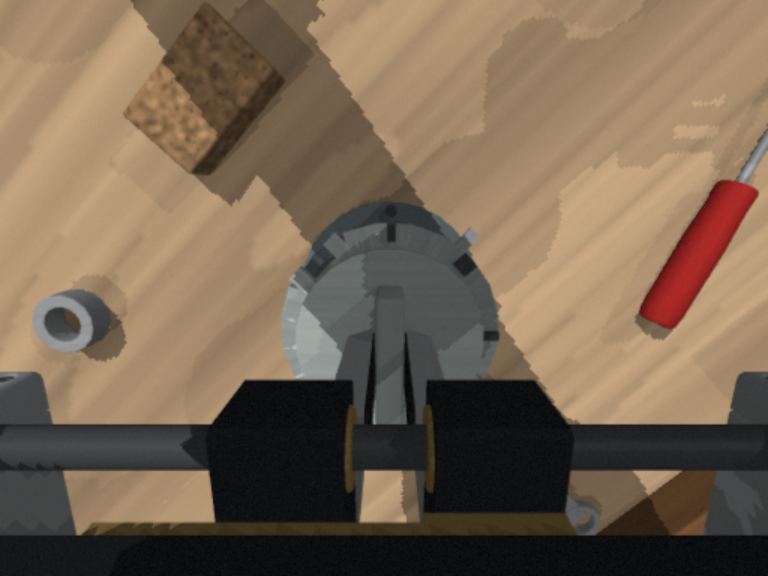

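The pointer at (472,238) is still short of the vent mark at (465,265): 95° against 88.4°. I'll turn about 0.11 rad more.

Call:
apply_moves --delta_pos '[[0,0,0],[0,0,0],[0,0,0],[0,0,0],[0,0,0]]' --delta_rot '[[0,0,0.04],[0,0,0.04],[0,0,0.03],[0,0,0],[0,0,0]]'

```text
time: 23.12
tool_pos: [0.578, 0.0637, 0.1127]
orientation: [1.342, 2.84, 0.0]
force: [-0.7, 0.2, 3.6]
gripper_width: 0.122
gripper_force: 30.0
```

Run:
```python
from h import *
go(.5773,.0645,.113)
w=cam('wrist'); P=cloud(w)
a=np.degrees(np.arctan2(P[...,1]-.0645,P[...,0]-.5773)); r=np.hypot(P[...,1]-.0645,P[...,0]-.5773)
m=(r>.0555)&(r<.067)&(P[...,2]>.07)&(P[...,2]<.092)&(abs(a-90)<15); q=P[m]
print('pointer',m.sum(),a[m].mean(),np.median(a[m&(r>.06)]),a[m].min(),a[m].max())
g=w['img'].mean(2); k=(r>.047)&(r<.053)&(abs(P[...,2]-.092)<.004)&(g<75)&(abs(a-88)<12); print('mark',k.sum(),a[k].mean() if k.any() else 0)
k=(r>.047)&(r<.053)&(abs(P[...,2]-.092)<.004)&(g<75)&(abs(a-133)<12); print('entry',k.sum(),a[k].mean() if k.any() else 0)
vv,uu=np.argwhere(m).mean(0).astype(int); cv2.imwrite('pics/end2.png',cv2.resize(w['img'][vv-25:vv+55,uu-70:uu+40],(770,560),interpolation=cv2.INTER_CUBIC))
```

```text
t 23.12 tcp [0.578  0.0637 0.1127] yaw 129.39 tilt [ 0.0006 -0.0002] q6 -0.697 F [-0.7  0.2  3.6] g 0.122 30.0
shift cm [ 0.11 -0.   -0.03]
pointer 115 89.05883852421933 89.06675624086267 85.96115689700494 91.82432427670494
mark 90 90.48053561105182
entry 63 136.0944655347367
```

View pics/end2.png

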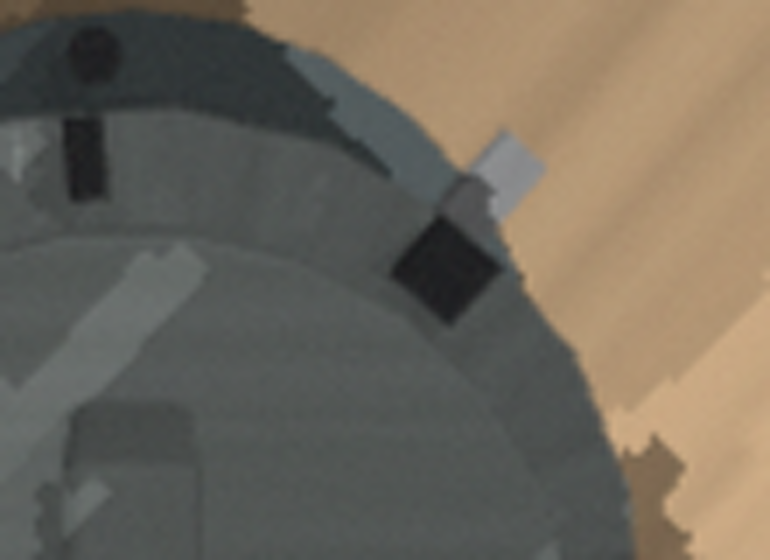

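The pointer at (505,175) stands at the wide vent mark at (447,270): measured 89.1° against 88–90.5°. The lid's turn of 0.858 rad minus the 0.07 play also gives about 0.79 rad. The grip is holding, so I'm handing in.

```bash
python3 -c "
from bench import order
print(order.sign_off())"
```

```text
the job is handed in; nothing more can be done
None
```

The pot is reassembled and handed in at about 23 s: cartridge, spacer and lid are seated, and the lid is turned to the vent mark (ring about 0.79 rad, no click) and still gripped there; hand-in returned no verdict.

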